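# Pin the screen shaker's link and snap the keeper loop shut

### The arm

A 6-joint arm with a two-finger parallel gripper is mounted at the origin on a cart in front of the work surface, level with it; the furniture and walls round the work are solid. World frame = base frame: x ahead of the robot, y to its left, z up, the work surface at z = 0. Lengths are in m, angles in rad, forces in N, time in s.
With the tool pointing down it reaches from about 0.275 to 0.875 m from the base axis. Payload 12.5 kg.
Tool frame: the origin (TCP) lies between the finger pads; the fingertips stand 17 mm ahead of it and the grasp point (between the pads) lies 2 mm behind it; x points along the fingers, z is the direction in which the jaws open and shut, and the axes are right-handed (so a half turn about x gives the same grasp; the last joint's range is limited). The gripper opens to 85 mm and grips with 20 to 120 N. Pads are 22 mm wide; open, the fingers measure 114 mm over their backs; the gripper's body (76 mm by 85 mm) begins 54 mm behind the grasp point. The pads swing forward as they close: fully open they stand 13 mm farther back than shut.
Start: joints at [1.222, 0.351, 1.652, -0, 1.139, -0.085], TCP at [0.143, 0.531, 0.248] pointing down, gripper open.
Joint ranges: [-2.75, 2.75], [-0.79, 2.1], [0.01, 2.65], [-1.57, 4.71], [0.07, 3.14], [-2.87, 2.87]. Speed limits (rad/s): [2.22, 2.22, 2.79, 3.14, 3.14, 3.14].

### API

Orientations are given as a unit quaternion [x, y, z, w].
In Python, from rig import r gives the robot as it stands.
- The arm moves only by the shell command python3 -m handwheel 'ROWS' [FORCE]. ROWS is JSON, a list of rows, each a list of 5 numbers: the closure, from -1 (fully open) to 1 (shut), then the shift along the tool's x, y, z as a fraction of full scale, then the turn about the tool's x as a fraction of full scale. In form: [[claw, x, y, z, spin], ...]. A call has 1 to 8 rows; each row shifts and turns the commanded pose from where the row before left it, along the tool's axes as they then stand; what a row does not reach is not made up. Full scale, the value 1, is 0.02 m for a shift and 8 degrees for a turn. A row lasts 1/8 s, in which the tool goes at most 62.5 mm and 10.7 degrees, less where a joint would pass 70% of its speed; a pose out of reach is approached as far as the arm can. A call with a number of a shift or a turn outside -1 to 1 is refused whole. A call with a gripper value outside its range is refused whole. The fingers move at their own pace and stop on an object; FORCE is the grip in N (left out, the last holds). Time passes only in rows, so rows that do not move let the fingers close. It gives the time, the measured TCP pose, the force and the opening at its end, in the units of the state.
- r.observe(): the state, without advancing time (a new reading comes with each control period).
- r.capture(name): name is "side" or "top" or "wrist"; returns the picture (400x640x3 uint8, red, green, blue); there is no depth.
- r.camera_params(name): a dict with "fov_y" (degrees; the focal length in pixels is half the picture's height over the tangent of half this angle, whatever the lens; pixels are square), "cx", "cy" (the principal point, pixels), "xyz" and "attitude" of the camera in the world. Camera axes: x right, y up, looking along -z (the intrinsics and any distortion apply to the point x, -y, -z); pixel columns grow to the right and rows downward; lengths in m; the calibration is good to about 2 mm. A picture is of the moment at which its call begins: read the wrist's pose just before it. camera_params takes no time and is no camera call; for the wrist camera it gives the pose at the moment of the call.
- r.job_done(): hands the job in, once; it reports no verdict.
The state is a dict: "time": time; "joint_positions": joint angles; "joint_velocities": joint speeds; "effort": joint torques, N m; "eef_pos": TCP position; "tool_rot": TCP orientation; "contact_force": force on the tool from outside, world axes, zero at the start; "moment": the same for the moment, N m; "gripper_width": finger opening in m.
Only numpy, scipy, OpenCV 4.12 (cv2) and the standard library are available. Lean on these libraries where they do the work, as an engineer would, in place of code of your own. Each camera call takes 0.05 s, during which the arm holds its last target.

### The job

Secure the link on the shaker stand: take the red-handled hitch pin out of its wooden block, feel for the cross hole in the flatted shaft end and gently push the pin down through it until the collar sits fully home, with the open wire loop pointing off the free end of the shaft. Then press the sprung loop down over the shaft end until it has snapped right under the shaft, and let go. Never press with more than about 25 N, and leave the steel cup, the tin and the brass weight alone.

Things in the scene. Friction and masses are not known exactly. Their poses are not given: they have to be found in the camera images.
- stand: Green cast stand fixed to the desk, base plate 100 x 80 x 8 mm (x -22 to +78 mm). Origin on the desk top right below the nominal hole; z up; -x points along the horizontal shaft to its free end, y across the shaft. The shaft ends in a steel block with flats, 20 mm wide (y), 16 mm thick (z 52 to 68 mm), with a vertical cross hole.
- lug_top (a point): Top of the stand's lug, 43 mm behind the nominal hole and 80 mm above the desk. Between it and the shaft end, from 24 mm behind the hole, are a brass washer and a link eye of radius 17 mm about the shaft's axis, with an arm sloping down to y = +80 mm. All fixed.
- hole_nominal (a point): Fixed point of the stand (same axes): nominal centre of the hole's upper mouth, on the flat top, 68 mm above the desk. The hole is 9.6 mm wide, right through. The shaft has end play that is NOT reported: the true hole lies somewhere from 2 to 13 mm further out along -x than this point (in y it is true). The shaft is held by 40 N of friction.
- hole_middle (a point): Fixed point of the stand, nominal centre of the hole half way down, 8 mm below its mouth. Near here a sprung brass ball bears on the pin from +y: the pin's tip enters about 5 mm freely, then pushing it past the ball and home takes about 4 to 10 N, to the stop of its collar on the flat top.
- end_nominal (a point): Fixed point of the stand, nominal centre of the shaft's free end face (20 x 16 mm, upright), 14 mm from the hole's centre and 60 mm above the desk. It is really 2 to 13 mm further out, as the hole is: it is always 14 mm from the hole's centre.
- pin_block: Wooden parking block fixed to the desk, 70 (x) x 50 (y) x 36 (z) mm, origin under its centre. The pin stands in the loose 10.5 mm hole in the middle of its top at the start.
- hitch_pin: Loose hitch pin, about 0.1 kg. Origin on its axis at the underside of its collar, which rests on the block at first and on the shaft's flat top when home; z up. Shank 8 mm in diameter, z 0 to -26 mm, the last 1 mm tapered to a blunt 7 mm tip. Collar 16 (x) x 20 (y) mm, z 0 to 9 mm. The wire loop points to the pin's -x: -x of pin and stand must agree.
- handle (a point): Middle of the pin's red handle, 25 mm above the pin's origin. The handle is 15 (x) x 12 (y) mm and reaches from 9 to 42 mm above the pin's origin: grasp its upper half, clear of the loop.
- keeper (a joint): Angle of the wire loop about its hinge (along the pin's y, 5 mm above the pin's origin). 0: level, towards the pin's -x; positive: swung down. Light friction holds it where it is left. With the pin home, the bar meets the shaft's end face at about 0.75, slips under its lower edge at about 1.0; pressed on to 1.15 or more (stop at 1.28) it is closed and stays.
- keeper_bar (a point): Middle of the loop's cross bar, 4 mm brass wire, 22 mm from the hinge. Side wires 30 mm apart (26 mm clear). The loop is sprung lengthwise, 1.8 N/mm: pressed straight down along the shaft's end face, just clear of it, it stretches by about 5 mm (about 6 to 12 N of pressing) before it snaps under.
- keeper_tab (a point): Tip of the yellow tab on the middle of the cross bar, 14 mm wide and 3 mm thick; it sticks out about 9 mm beyond the bar, bent 45 degrees up from the loop's plane. Press on bar and tab together.
- cup_steel: small steel cup, 65 mm wide, 48 mm high, loose; origin under its centre. Leave it alone.
- tin: round grey sample tin with lid, 70 mm wide, 48 mm high, loose; origin under its centre. Leave it alone.
- weight: brass 100 g check weight, 25 mm wide, 27 mm high, loose; origin under its centre. Leave it alone.

How it is judged:
On the way, in this order (a step that is already met when the one before it is completed fails the run):
1. the pin is fully home in the cross hole (collar within 1.5 mm of the shaft's flat), loop still open on the side of the free end (z of hitch_pin in the frame of hole_nominal between -0.003 and 0.0015 m and y of hitch_pin in the frame of hole_nominal between -0.003 and 0.003 m and horizontal distance between hitch_pin and hole_nominal below 0.0155 m and value of joint keeper below 0.7 rad), for 0.2 s.
2. the loop has snapped under the shaft end (value of joint keeper above 1.08 rad), for 0.2 s.
At the end, for the whole second after the job is handed in: The pin stands upright (within 0.15 rad) in the shaft's cross hole, its collar within 2 mm of the shaft's flat top, within 3 mm across the shaft and 15.5 mm of the nominal hole, at rest; the loop is snapped under the shaft end (keeper above 1.08 rad) (z of hitch_pin in the frame of hole_nominal between -0.003 and 0.002 m and y of hitch_pin in the frame of hole_nominal between -0.003 and 0.003 m and horizontal distance between hitch_pin and hole_nominal below 0.0155 m and angle between hitch_pin's own z axis and vertical below 0.15 rad and value of joint keeper above 1.08 rad and linear speed of hitch_pin below 0.02 m/s); the robot touches nothing.
It fails at once if the contact forces of pin and loop on shaft and stand (the squeeze of the sprung ball, up to 9 N, included) add up to more than 35 N (contact force between hitch_pin and stand above 35 N).
It fails at once if the steel cup is moved more than 15 mm (distance of cup_steel from where it was at the start of the episode above 0.015 m).
It fails at once if the tin is moved more than 15 mm (distance of tin from where it was at the start of the episode above 0.015 m).
It fails at once if the brass weight is moved more than 15 mm (distance of weight from where it was at the start of the episode above 0.015 m).
It also fails if it takes over 58 s, if anything falls off the work surface, if the arm or the gripper's body presses on something with over 40 N, if the wrist force passes 120 N, or if a joint passes its speed limit or range.

## Working session

There is one attempt and no reset: what is moved stays moved. The work goes in short steps, Python scripts to look and compute and a shell command to move; the robot and the scene stay as the last step left them, time stands still between calls to the robot, and variables do not carry over. Pictures are saved under pics/ and viewed, and the job is handed in when it is done.

```bash
ls; mkdir -p pics; python3 - <<'E'
from rig import r
import cv2
s=r.observe()
print({k:s[k] for k in ('time','eef_pos','tool_rot','contact_force','gripper_width')})
for n in ('side','top','wrist'):
    p=r.camera_params(n); print(n,p)
    cv2.imwrite(f'pics/{n}0.png',r.capture(n)[:,:,::-1])
E
```

```text
pics
{'time': 0.0, 'eef_pos': array([0.14326028, 0.5306692 , 0.2477183 ]), 'tool_rot': array([-0.43012908,  0.56179389,  0.42966092,  0.56104197]), 'contact_force': array([ 0.36144   , -0.0635637 ,  0.47192428]), 'gripper_width': 0.0853449775541287}
side {'fov_y': 45.21226143943572, 'cx': 305.4176034225555, 'cy': 200.2983177147878, 'xyz': array([ 0.22630482, -0.78374782,  0.47465914]), 'attitude': array([ 0.5207212 , -0.11925128, -0.16635667,  0.8288269 ])}
top {'fov_y': 47.832846806791906, 'cx': 309.7586928484656, 'cy': 203.94274520162338, 'xyz': array([ 0.48619372, -0.03700337,  1.13478341]), 'attitude': array([ 0.0198671 , -0.01660364, -0.69626153,  0.71732106])}
wrist {'fov_y': 69.62212633073484, 'cx': 313.01855435715567, 'cy': 199.02849999771792, 'xyz': array([0.07123336, 0.54978108, 0.37310744]), 'attitude': array([-0.11678491, -0.08926861,  0.60170276,  0.78507719])}
```

View pics/top0.png

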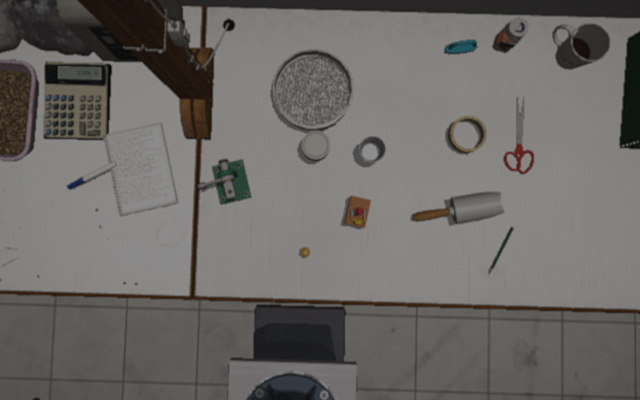

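View pics/side0.png

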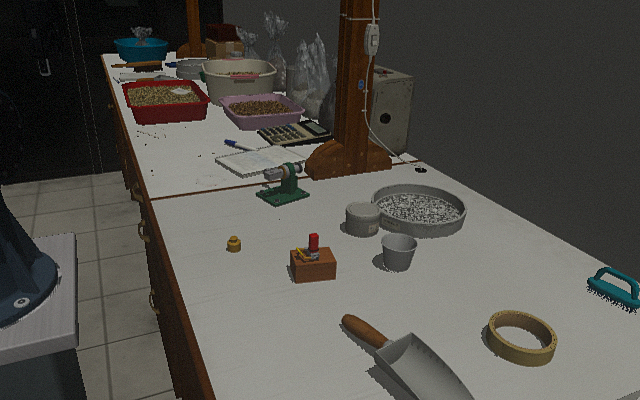

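View pics/wrist0.png

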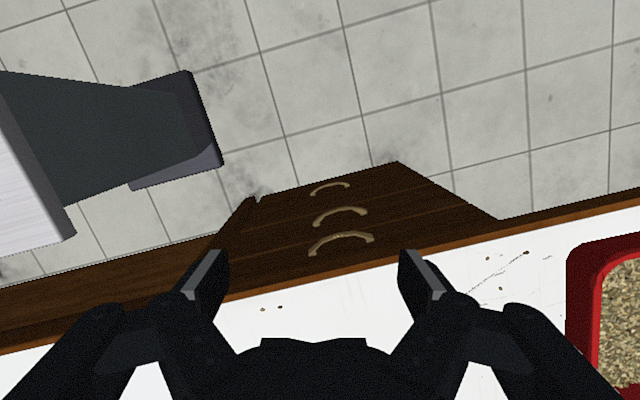

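```bash
python3 - <<'E'
import cv2
a=cv2.imread('pics/top0.png');b=cv2.imread('pics/side0.png')
A=cv2.resize(a[140:240,185:285],None,fx=4,fy=4,interpolation=cv2.INTER_CUBIC)
B=cv2.resize(a[170:240,320:390],None,fx=5.714,fy=5.714,interpolation=cv2.INTER_CUBIC)
cv2.imwrite('pics/tz.png',cv2.hconcat([A,B[:400,:400]]))
A=cv2.resize(b[150:220,245:325],None,fx=5,fy=5,interpolation=cv2.INTER_CUBIC)
B=cv2.resize(b[220:290,275:355],None,fx=5,fy=5,interpolation=cv2.INTER_CUBIC)
cv2.imwrite('pics/sz.png',cv2.hconcat([A,B]))
E
```

```text
(no output)
```

View pics/tz.png

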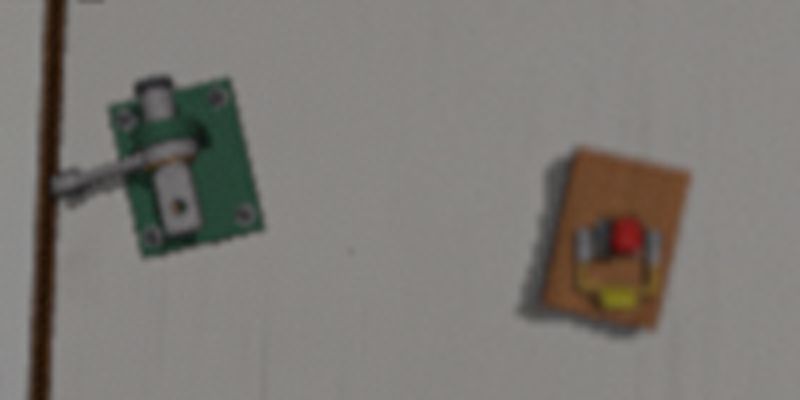

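View pics/sz.png

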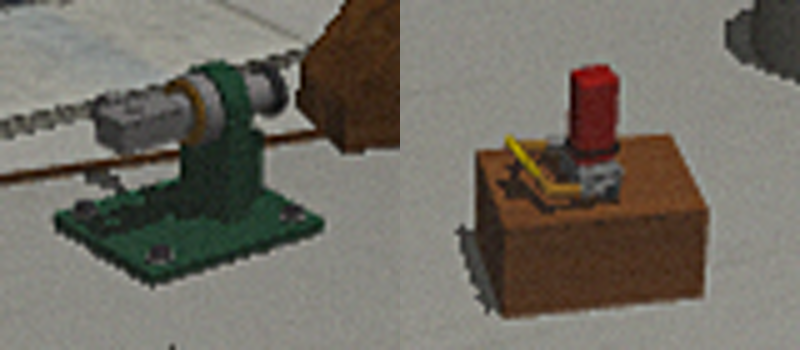

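```bash
cat > h.py <<'E'
import numpy as np
from rig import r
from scipy.spatial.transform import Rotation as R
def ray(p,u,v,):
    f=200/np.tan(np.radians(p['fov_y'])/2)
    d=R.from_quat(p['attitude']).apply([(u-p['cx'])/f,-(v-p['cy'])/f,-1.])
    return np.array(p['xyz']),d
def onz(p,u,v,z):
    o,d=ray(p,u,v); return o+d*(z-o[2])/d[2]
def tri(a,b):
    (o1,d1),(o2,d2)=a,b
    A=np.c_[d1,-d2]; s=np.linalg.lstsq(A,o2-o1,rcond=None)[0]
    q1=o1+d1*s[0];q2=o2+d2*s[1]; return (q1+q2)/2,np.linalg.norm(q1-q2)
def proj(p,X):
    f=200/np.tan(np.radians(p['fov_y'])/2)
    c=R.from_quat(p['attitude']).inv().apply(np.array(X)-p['xyz'])
    return p['cx']+f*c[0]/-c[2], p['cy']+f*c[1]/c[2]
def plan(s,pos,yaw_z=None):
    "delta to world pos in tool axes in units of 0.02; yaw of tool z"
    T=R.from_quat(s['tool_rot']); return T.inv().apply(np.array(pos)-s['eef_pos'])/0.02
E
python3 - <<'E'
from h import *
s=r.observe();T=R.from_quat(s['tool_rot']);print('tool axes cols\n',T.as_matrix().round(3))
w=r.camera_params('wrist');print('cam in tool',T.inv().apply(w['xyz']-s['eef_pos']),'\ncam rot in tool\n',(T.inv()*R.from_quat(w['attitude'])).as_matrix().round(3))
t=r.camera_params('top');sd=r.camera_params('side')
g=lambda x,y:(185+x/4-.4,140+y/4-.4)
k=lambda x,y:(320+x/5.714-.4,170+y/5.714-.4)
P=[onz(t,*g(*c),.008) for c in [(110,103),(230,78),(263,230),(143,257)]]
print('plate',np.round(P,4), [np.linalg.norm(P[i]-P[i-1]).round(4) for i in range(4)])
c=np.mean(P,0); ux=(P[0]+P[1]-P[2]-P[3]);ux/=np.linalg.norm(ux);print('ctr',c,'yaw of stand x deg',np.degrees(np.arctan2(ux[1],ux[0])))
print('nominal hole',c-ux*.028)
print('seen hole',onz(t,*g(178,206),.068))
B=[onz(t,*k(x-400,y),.036) for x,y in [(580,148),(690,172),(655,330),(543,305)]]
print('block',np.round(B,4),[np.linalg.norm(B[i]-B[i-1]).round(4) for i in range(4)])
ub=(B[0]+B[1]-B[2]-B[3]);print('ctr',np.mean(B,0),'yaw',np.degrees(np.arctan2(ub[1],ub[0])))
print('handle top',onz(t,*k(627-400,235),.078))
print('tri handle', tri(ray(t,*k(227,235)),ray(sd,275+593/5-80-.4,220+71/5-.4)))
print('tab',onz(t,*k(617-400,298),.047))
for n,uv in dict(cup=(372,148),tin=(315,146),wt=(305,252)).items(): print(n,onz(t,*uv,.045 if n!='wt' else .027))
print(s['time'],r.observe()['time'])
E
```

```text
tool axes cols
 [[-0.    -0.965  0.261]
 [-0.001  0.261  0.965]
 [-1.     0.    -0.001]]
cam in tool [-0.12527878  0.0745466  -0.00052699] 
cam rot in tool
 [[-0.001  0.291 -0.957]
 [ 0.001  0.957  0.291]
 [ 1.    -0.001 -0.001]]
plate [[0.6341 0.2175 0.008 ]
 [0.6522 0.1426 0.008 ]
 [0.557  0.1183 0.008 ]
 [0.5379 0.1928 0.008 ]] [np.float64(0.0994), np.float64(0.077), np.float64(0.0982), np.float64(0.0769)]
ctr [0.59530125 0.16782394 0.008     ] yaw of stand x deg 14.337187831912413
nominal hole [0.5681733  0.16089036 0.008     ]
seen hole [0.56602    0.16104204 0.068     ]
block [[ 0.5665 -0.1313  0.036 ]
 [ 0.5576 -0.1785  0.036 ]
 [ 0.4898 -0.1652  0.036 ]
 [ 0.499  -0.1173  0.036 ]] [np.float64(0.0689), np.float64(0.048), np.float64(0.0691), np.float64(0.0488)]
ctr [ 0.52820837 -0.14809385  0.036     ] yaw -11.44960014002114
handle top [ 0.52821092 -0.14790537  0.078     ]
tri handle (array([ 0.52840978, -0.14796038,  0.07834846]), np.float64(0.0004617889326383898))
tab [ 0.50274573 -0.14758931  0.047     ]
cup [ 0.68316394 -0.17848895  0.045     ]
tin [ 0.68401912 -0.03966838  0.045     ]
wt [ 0.42529128 -0.02291636  0.027     ]
0.15 0.15
```

```bash
for i in 1 2 3; do python3 -m handwheel '[[-1,0,-0.98,-0.99,0],[-1,0,-0.98,-0.99,0],[-1,0,-0.98,-0.99,0],[-1,0,-0.98,-0.99,0],[-1,0,-0.98,-0.99,0],[-1,0,-0.98,-0.99,0],[-1,0,-0.98,-0.99,0],[-1,0,-0.98,-0.99,0]]' 30; done; python3 -m handwheel '[[-1,0.5,-0.98,-0.99,0],[-1,0.5,-0.98,-0.99,0],[-1,0.5,-0.98,-0.99,0],[-1,0.5,-0.98,-0.99,0.5],[-1,0,0,0,0],[-1,0,0,0,0]]'
python3 - <<'E'
from h import *
import cv2,json
s=r.observe();w=r.camera_params('wrist');im=r.capture('wrist');cv2.imwrite('pics/w1.png',im[:,:,::-1])
print(s['time'],s['eef_pos'],s['joint_positions'],s['contact_force'])
json.dump({k:np.array(v).tolist() for k,v in w.items()},open('w1.json','w'))
E
```

```text
time: 1.15
eef_pos: [0.2537, 0.3363, 0.2482]
tool_rot: [-0.43, 0.561, 0.43, 0.561]
contact_force: [0.5, 0.2, 0.2]
gripper_width: 0.0854
time: 2.15
eef_pos: [0.3638, 0.1425, 0.2482]
tool_rot: [-0.43, 0.561, 0.43, 0.561]
contact_force: [0.6, 0.2, -1.1]
gripper_width: 0.0855
time: 3.15
eef_pos: [0.4739, -0.0513, 0.2481]
tool_rot: [-0.43, 0.562, 0.43, 0.561]
contact_force: [-0.4, -0.2, 0.5]
gripper_width: 0.0856
time: 3.9
eef_pos: [0.5283, -0.1469, 0.2083]
tool_rot: [-0.41, 0.576, 0.41, 0.576]
contact_force: [-0.8, -0.4, 0.7]
gripper_width: 0.0854
3.9 [ 0.52831246 -0.14694535  0.20826589] [-3.56234441e-01  3.93144675e-01  1.69710449e+00  1.30324237e-04
  1.05190280e+00 -1.59422599e+00] [-0.8439593  -0.3825972   0.68429238]
```

View pics/w1.png

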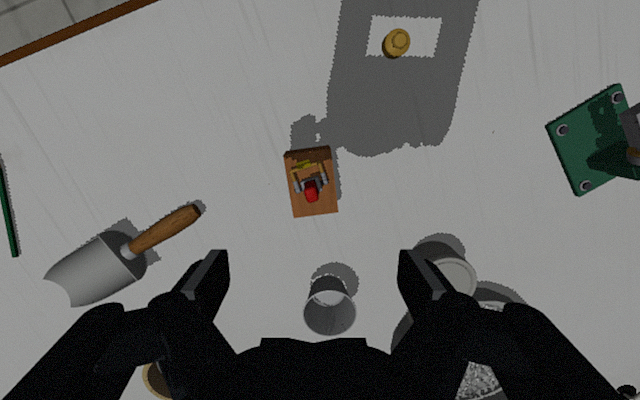

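```bash
python3 - <<'E'
from h import *
import cv2,json
w=json.load(open('w1.json'))
im=cv2.imread('pics/w1.png')
cv2.imwrite('pics/w1z.png',cv2.resize(im[135:225,265:365],None,fx=6,fy=6,interpolation=cv2.INTER_CUBIC))
T=R.from_quat(r.observe()['tool_rot']).as_matrix();print(T.round(3))
print('predicted handle top px',proj(w,[.5284,-.148,.078]),'hinge',proj(w,[.5282,-.148,.041]))
E
```

```text
[[-0.    -0.945  0.326]
 [ 0.     0.326  0.945]
 [-1.     0.     0.   ]]
predicted handle top px (np.float64(312.2682814780606), np.float64(196.27652742804645)) hinge (np.float64(312.266963802596), np.float64(186.1853492918933))
```

View pics/w1z.png

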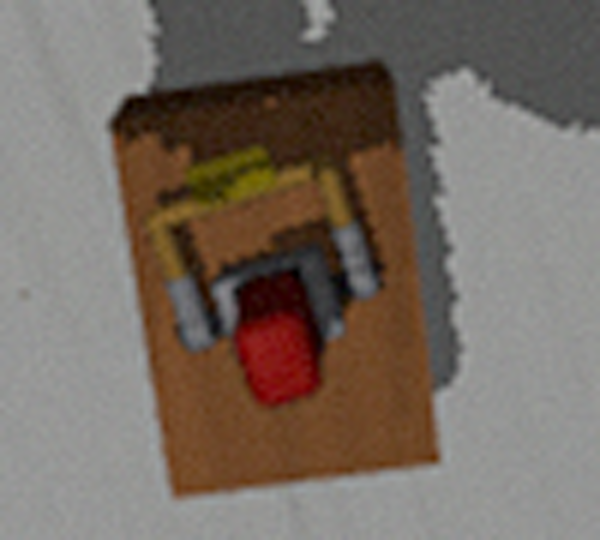

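```bash
python3 - <<'E'
from h import *
import json
w=json.load(open('w1.json'))
q=lambda x,y,z:onz(w,265+x/6-.4,135+y/6-.4,z)
a=q(155,215,.041);b=q(325,170,.041);c=q(197,342,.041);d=q(366,290,.041)
yw=lambda v:np.degrees(np.arctan2(v[1],v[0]))
print(a,b,c,d,'bar',yw(b-a)-90,np.linalg.norm(b-a),'hinge',yw(d-c)-90,'wires',yw(c-a),yw(d-b),np.linalg.norm(c-a))
B=[q(*p,.036) for p in [(175,495),(438,462),(393,130),(118,130)]]
print('block back edge',yw(B[1]-B[0])-90,np.linalg.norm(B[1]-B[0]),'sides', yw(B[0]-B[3]))
print('handle top', q(282,370,.078), 'near-face mid')
E
```

```text
[ 0.5050153  -0.16382314  0.041     ] [ 0.50716735 -0.13368938  0.041     ] [ 0.52866332 -0.1647127   0.041     ] [ 0.5294322 -0.1336803  0.041    ] bar -4.084933089010121 0.030210502426837184 hinge -1.419308872407541 wires -2.1542596786432746 0.023367090678313936 0.023664748236831012
block back edge -11.442508677994951 0.048577090328796965 sides -11.77450017544576
handle top [ 0.52818922 -0.1485818   0.078     ] near-face mid
```

```bash
python3 -m handwheel '[[-1,1,0,0,-0.7],[-1,1,0,0,-0.7],[-1,1,0,0,-0.7],[-1,1,0,-0.07,0],[-1,1,0,0,0],[-1,1,0,0,0],[-1,0.9,0,0,0],[-1,0,0,0,0]]' 40
python3 -m handwheel '[[1,0,0,0,0],[1,0,0,0,0],[1,0,0,0,0],[1,0,0,0,0],[1,0,0,0,0],[1,0,0,0,0]]' 40
python3 - <<'E'
from h import *
import cv2,json
s=r.observe();im=r.capture('wrist');cv2.imwrite('pics/w2.png',im[:,:,::-1])
T=R.from_quat(s['tool_rot']).as_matrix()
print(s['time'],s['eef_pos'],s['contact_force'],s['moment'],'psi',np.degrees(np.arctan2(-T[0,2],T[1,2])))
E
```

```text
time: 4.95
eef_pos: [0.528, -0.1482, 0.0695]
tool_rot: [-0.489, 0.51, 0.491, 0.51]
contact_force: [-0.2, -0.5, 1.0]
gripper_width: 0.0853
time: 5.7
eef_pos: [0.5287, -0.1488, 0.0706]
tool_rot: [-0.49, 0.51, 0.49, 0.51]
contact_force: [-1.8, 0.2, 4.7]
gripper_width: 0.0107
5.7 [ 0.52871    -0.148833    0.07061553] [-1.75673145  0.22338726  4.72386863] [ 0.01002812  0.3297149  -0.0191614 ] psi -2.3128052416391167
```

View pics/w2.png

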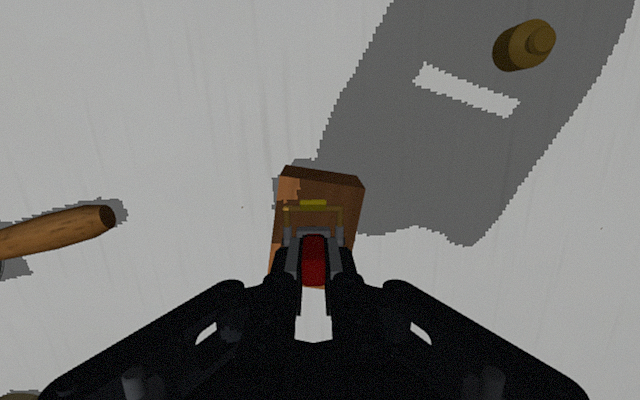

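```bash
python3 -m handwheel '[[1,-0.5,0,0,0],[1,-1,0,0,0],[1,-1,0,0,0],[1,-1,0,0,0],[1,-1,0,0.5,0],[1,-1,0,1,0],[1,-0.5,0,1,0],[1,0,0,1,0]]' 50
python3 -m handwheel '[[1,0,-0.1,1,0],[1,0,-0.1,1,0],[1,0,-0.1,1,0],[1,0,-0.1,1,0],[1,0,-0.1,1,0],[1,0,-0.1,1,0],[1,0,-0.1,1,0],[1,0,-0.1,1,0]]'
python3 -m handwheel '[[1,0,-0.1,1,0],[1,0,-0.1,1,0],[1,0,-0.1,1,0],[1,0,-0.1,1,0],[1,0,0,0,-0.7],[1,0,0,0,-0.7],[1,0,0,0,-0.7],[1,0,0,0,0]]'
python3 - <<'E'
from h import *
import cv2,json
s=r.observe();w=r.camera_params('wrist');im=r.capture('wrist');cv2.imwrite('pics/w3.png',im[:,:,::-1])
json.dump({k:np.array(v).tolist() for k,v in w.items()},open('w3.json','w'))
T=R.from_quat(s['tool_rot']).as_matrix()
print(s['time'],s['eef_pos'],s['contact_force'],'psi',np.degrees(np.arctan2(-T[0,2],T[1,2])))
print(proj(w,[.566,.161,.068]))
E
```

```text
time: 6.75
eef_pos: [0.5315, -0.0777, 0.1907]
tool_rot: [-0.49, 0.51, 0.49, 0.51]
contact_force: [-0.1, -0.8, -1.6]
gripper_width: 0.0111
time: 7.75
eef_pos: [0.554, 0.0818, 0.1903]
tool_rot: [-0.49, 0.51, 0.49, 0.51]
contact_force: [-0.4, -0.2, -1.0]
gripper_width: 0.0114
time: 8.75
eef_pos: [0.5652, 0.1606, 0.1902]
tool_rot: [-0.559, 0.433, 0.559, 0.433]
contact_force: [0.0, -1.2, -0.4]
gripper_width: 0.0111
8.75 [0.56516702 0.16057483 0.19024363] [ 0.03377196 -1.2409057  -0.37669914] psi 14.455570496732673
(np.float64(313.30703735537685), np.float64(199.3730348856043))
```

View pics/w3.png

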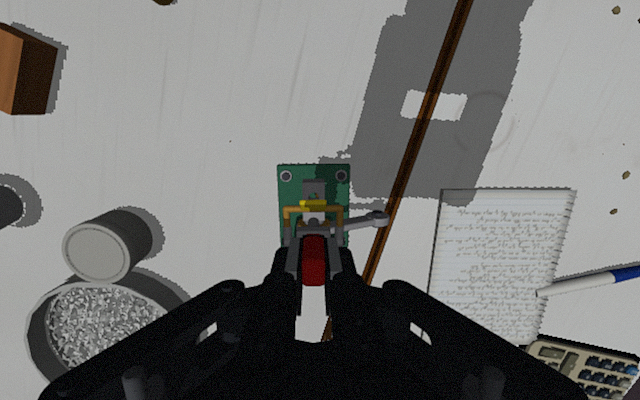

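```bash
python3 -m handwheel '[[1,0,0,-1,0],[1,0,0,-1,0],[1,0,0,0,0],[1,0,0,0,0]]'
python3 - <<'E'
from h import *
import cv2,json
s=r.observe();w=r.camera_params('wrist');im=r.capture('wrist')[:,:,::-1]
json.dump({k:np.array(v).tolist() for k,v in w.items()},open('w4.json','w'))
print(s['time'],s['eef_pos'],proj(w,[.566,.161,.068]))
cv2.imwrite('pics/w4z.png',cv2.resize(im[150:290,260:400],None,fx=4,fy=4,interpolation=cv2.INTER_CUBIC))
E
```

```text
time: 9.3
eef_pos: [0.5752, 0.1209, 0.1903]
tool_rot: [-0.559, 0.433, 0.559, 0.433]
contact_force: [0.4, 0.1, -0.2]
gripper_width: 0.0107
9.3 [0.57516077 0.12091885 0.19029954] (np.float64(358.69024563453326), np.float64(199.6099101829175))
```

View pics/w4z.png

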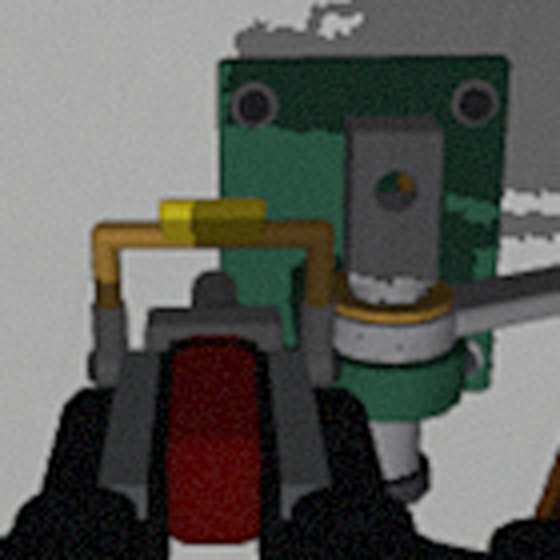

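```bash
python3 - <<'E'
from h import *
import json
w=json.load(open('w4.json'))
q=lambda x,y,z:onz(w,260+x/4-.4,150+y/4-.4,z)
yw=lambda v:np.degrees(np.arctan2(v[1],v[0]))
h=q(396,189,.068);print('hole',h)
e1=q(347,131,.068);e2=q(441,131,.068);m=(e1+e2)/2;print('end top',m,'width',np.linalg.norm(e1-e2),'hole-end',np.linalg.norm(h-m),'yaw',yw(h-m),yw(e2-e1)-90)
p=[q(219,60,.008),q(508,60,.008)];print('plate edge',yw(p[1]-p[0])-90,np.linalg.norm(p[1]-p[0]))
pm=(p[0]+p[1])/2
T=R.from_quat(r.observe()['tool_rot']).as_matrix();u=-T[:,1]
print('along plate edge->hole',(h-pm)@u,'(nominal 22)','lat',(h-pm)@T[:,2],(m-pm)@T[:,2])
t0=r.observe()['eef_pos']
t=q(213,274,.130);print('pin tip far edge rel TCP',(t-t0)@u,(t-t0)@T[:,2])
b=(q(97,238,.1607)+q(332,238,.1607))/2;print('bar rel TCP',(b-t0)@u,(b-t0)@T[:,2], np.linalg.norm(q(97,238,.1607)-q(332,238,.1607)))
print('handle top lat',(q(214,440,.195)-t0)@T[:,2])
E
```

```text
hole [0.56354083 0.16015815 0.068     ]
end top [0.5508584  0.15579286 0.068     ] width 0.020781256022911435 hole-end 0.013412675489033705 yaw 18.99344252951173 14.453669336858567
plate edge 14.456867054854158 0.07793334670059558
along plate edge->hole 0.018504410716473144 (nominal 22) lat 0.0004767316719796239 -0.0005854838311068443
pin tip far edge rel TCP -0.004556324028812854 -0.0005241220879486256
bar rel TCP -0.021633881628946472 -0.0003164682681676749 0.03342019641456775
handle top lat -0.0004196800623959195
```

```bash
python3 -m handwheel '[[1,0,0.055,1,0],[1,0,0,1,0],[1,0.7,0,0.055,0],[1,0.8,0,0,0],[1,0.8,0,0,0],[1,0.6,0,0,0],[1,0,0,0,0],[1,0,0,0,0]]'
python3 - <<'E'
from h import *
import cv2,json
s=r.observe();w=r.camera_params('wrist');im=r.capture('wrist')[:,:,::-1];S=r.capture('side')[:,:,::-1]
json.dump({k:np.array(v).tolist() for k,v in w.items()},open('w5.json','w'))
print(s['time'],s['eef_pos'],s['contact_force'])
A=cv2.resize(im[170:300,250:380],None,fx=3,fy=3,interpolation=cv2.INTER_CUBIC)
B=cv2.resize(S[115:215,235:335],None,fx=3.9,fy=3.9,interpolation=cv2.INTER_CUBIC)
cv2.imwrite('pics/w5z.png',cv2.hconcat([A,B]))
E
```

```text
time: 10.35
eef_pos: [0.564, 0.1607, 0.1326]
tool_rot: [0.559, -0.433, -0.559, -0.433]
contact_force: [1.0, -0.0, -1.4]
gripper_width: 0.0111
10.35 [0.56404619 0.16073842 0.13263147] [ 0.9814893  -0.01295443 -1.38560083]
```

View pics/w5z.png

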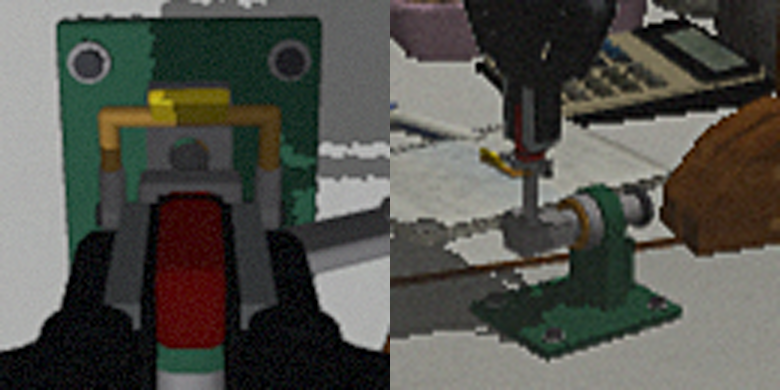

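```bash
python3 - <<'E'
from h import *
import json
w=json.load(open('w5.json'))
s=r.observe();T=R.from_quat(s['tool_rot']).as_matrix();u=-T[:,1]
for y in (138,152,169):
    h=onz(w,250+188/3-.3,170+y/3-.3,.068);print(y,h,(h-s['eef_pos'])@u,(h-s['eef_pos'])@T[:,2])
for z in (.128,):
  pass
b=onz(w,250+190/3-.3,170+117/3-.3,.103);print('bar',(b-s['eef_pos'])@u,(b-s['eef_pos'])@T[:,2])
E
```

```text
138 [0.5596852  0.15903073 0.068     ] -0.004787678342660846 -0.0006182936797840949
152 [0.56308103 0.15990776 0.068     ] -0.0012804205610168 -0.0006180966630988401
169 [0.56725107 0.16098475 0.068     ] 0.0030264482099739997 -0.000617854729068902
bar -0.021924652377482864 -0.00019036879710837256
```

```bash
python3 -m handwheel '[[1,0.1,0.03,-0.015,0],[1,0.05,0,0,0],[1,0.05,0,0,0],[1,0,0,0,0]]'
python3 -m handwheel '[[1,0.05,0,0,0],[1,0,0,0,0]]';python3 -m handwheel '[[1,0.05,0,0,0],[1,0,0,0,0]]'
```

```text
time: 10.95
eef_pos: [0.5633, 0.1604, 0.1285]
tool_rot: [0.559, -0.433, -0.559, -0.433]
contact_force: [-1.1, 0.0, 1.9]
gripper_width: 0.0108
time: 11.2
eef_pos: [0.5635, 0.1605, 0.128]
tool_rot: [0.559, -0.433, -0.559, -0.433]
contact_force: [-1.5, -0.5, 7.3]
gripper_width: 0.011
time: 11.45
eef_pos: [0.5638, 0.1606, 0.1275]
tool_rot: [0.559, -0.432, -0.559, -0.433]
contact_force: [-2.4, -0.1, 11.7]
gripper_width: 0.0111
```

```bash
python3 -m handwheel '[[1,-0.04,0,0,0],[1,0,0.02,0,0],[1,0,0,0,0]]';for i in 1 2 3; do python3 -m handwheel '[[1,0,0.025,0,0],[1,0,0,0,0]]'; done
```

```text
time: 11.82
eef_pos: [0.5634, 0.1604, 0.128]
tool_rot: [0.559, -0.432, -0.559, -0.433]
contact_force: [-1.8, 0.5, 7.4]
gripper_width: 0.0106
time: 12.08
eef_pos: [0.5631, 0.1603, 0.1281]
tool_rot: [0.56, -0.432, -0.559, -0.434]
contact_force: [-0.4, -0.4, 8.2]
gripper_width: 0.0108
time: 12.32
eef_pos: [0.5629, 0.1603, 0.1282]
tool_rot: [0.56, -0.432, -0.558, -0.434]
contact_force: [1.2, 0.5, 7.2]
gripper_width: 0.0112
time: 12.58
eef_pos: [0.5627, 0.1602, 0.1283]
tool_rot: [0.56, -0.432, -0.558, -0.434]
contact_force: [2.2, 0.8, 6.5]
gripper_width: 0.0108
```

```bash
for i in 1 2 3; do python3 -m handwheel '[[1,0,0.025,0,0],[1,0,0,0,0]]'; done
python3 - <<'E'
from h import *
import cv2
S=r.capture('side')[:,:,::-1];im=r.capture('wrist')[:,:,::-1]
A=cv2.resize(im[170:300,250:380],None,fx=3,fy=3,interpolation=cv2.INTER_CUBIC)
cv2.imwrite('pics/s6.png',cv2.hconcat([A,cv2.resize(S[130:195,245:310],None,fx=6,fy=6,interpolation=cv2.INTER_CUBIC)]))
E
```

```text
time: 12.82
eef_pos: [0.5625, 0.1602, 0.1283]
tool_rot: [0.56, -0.432, -0.558, -0.434]
contact_force: [3.1, 0.9, 6.1]
gripper_width: 0.0111
time: 13.08
eef_pos: [0.562, 0.16, 0.1284]
tool_rot: [0.56, -0.432, -0.558, -0.434]
contact_force: [3.4, 0.8, 5.7]
gripper_width: 0.0108
time: 13.32
eef_pos: [0.5616, 0.1599, 0.1284]
tool_rot: [0.56, -0.432, -0.558, -0.434]
contact_force: [4.0, 0.6, 6.5]
gripper_width: 0.0112
```

View pics/s6.png

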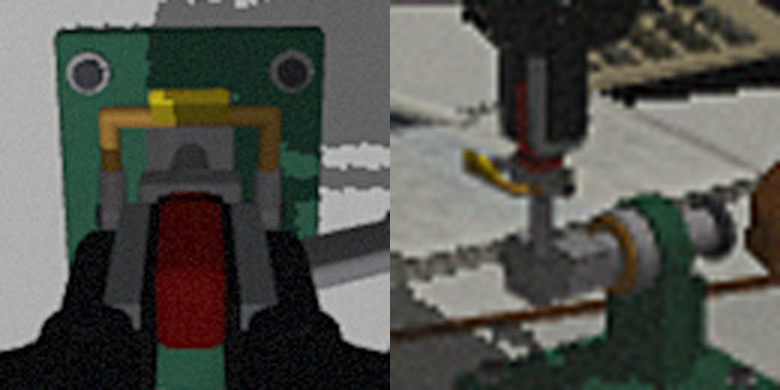

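```bash
python3 - <<'E'
from h import *
s=r.observe();w=r.camera_params('wrist');T=R.from_quat(s['tool_rot']).as_matrix();u=np.array([.9683,.2497,0]);l=np.array([-.2497,.9683,0])
h=np.array([.56347,.16001,.068]); print('hole rel est',0)
for x,y in ((188,145),(172,165),(207,165)):
    p=onz(w,250+x/3-.3,170+y/3-.3,.068);print((p-h)@u*1e3,(p-h)@l*1e3)
for x in (147,233):
    p=onz(w,250+x/3-.3,170+127/3-.3,.068);print('shaft side',(p-h)@u*1e3,(p-h)@l*1e3)
x,y=146.5,0
for x,y in ((57,30),(323,30)):
    p=onz(w,250+x/3-.3,170+y/3-.3,.008);print('plate',(p-h)@u*1e3,(p-h)@l*1e3)
w=__import__('json').load(open('w5.json'))
for x,y in ((57,18),(321,18)):
    p=onz(w,250+x/3-.3,170+y/3-.3,.008);print('plate5',(p-h)@u*1e3,(p-h)@l*1e3)
E
```

```text
hole rel est 0
-6.070152207502675 -0.2192002522231249
-1.124186094234304 -3.916109352005768
-1.1320622384854944 4.176687864889593
shaft side -10.447390405150749 -9.570224137548486
shaft side -10.467016443460327 10.039859678739738
plate -18.842705895065446 -38.512732092807724
plate -18.92552295479201 39.03971428372032
plate5 -19.43158093098382 -38.79404580644009
plate5 -19.500085389431604 39.19863387712281
```

```bash
python3 -m handwheel '[[1,-0.1,0,0,0],[1,0,-0.18,0,0],[1,0.04,0,0,0],[1,0.04,0,0,0],[1,0,0,0,0]]'; for i in 1 2 3; do python3 -m handwheel '[[1,0,-0.025,0,0],[1,0,0,0,0]]'; done
```

```text
time: 14.05
eef_pos: [0.5638, 0.1605, 0.128]
tool_rot: [0.559, -0.433, -0.559, -0.433]
contact_force: [-0.2, 0.1, 6.1]
gripper_width: 0.0108
time: 14.3
eef_pos: [0.564, 0.1606, 0.1279]
tool_rot: [0.559, -0.433, -0.559, -0.433]
contact_force: [-0.8, 0.2, 5.9]
gripper_width: 0.0107
time: 14.55
eef_pos: [0.5645, 0.1607, 0.1274]
tool_rot: [0.559, -0.433, -0.559, -0.433]
contact_force: [0.8, -0.1, -0.8]
gripper_width: 0.0108
time: 14.8
eef_pos: [0.5647, 0.1608, 0.1273]
tool_rot: [-0.559, 0.433, 0.559, 0.433]
contact_force: [0.3, -0.7, -1.0]
gripper_width: 0.0107
```

```bash
for i in 1 2 3 4; do python3 -m handwheel '[[1,0.05,0,0,0],[1,0,0,0,0]]'; done
```

```text
time: 15.05
eef_pos: [0.5648, 0.1608, 0.1263]
tool_rot: [-0.559, 0.433, 0.559, 0.433]
contact_force: [0.1, -0.4, -1.2]
gripper_width: 0.011
time: 15.3
eef_pos: [0.5648, 0.1608, 0.1254]
tool_rot: [-0.559, 0.433, 0.559, 0.433]
contact_force: [0.3, -0.2, -0.3]
gripper_width: 0.0107
time: 15.55
eef_pos: [0.5648, 0.1608, 0.1244]
tool_rot: [-0.559, 0.433, 0.559, 0.433]
contact_force: [0.5, -0.4, -0.9]
gripper_width: 0.011
time: 15.8
eef_pos: [0.5648, 0.1608, 0.1234]
tool_rot: [-0.559, 0.433, 0.559, 0.433]
contact_force: [0.9, -0.4, -1.1]
gripper_width: 0.0113
```

```bash
for i in 1 2 3 ; do python3 -m handwheel '[[1,0.05,0,0,0],[1,0.05,0,0,0],[1,0,0,0,0]]'; done
```

```text
time: 16.18
eef_pos: [0.565, 0.1608, 0.1216]
tool_rot: [0.559, -0.433, -0.559, -0.433]
contact_force: [0.1, 0.0, 2.3]
gripper_width: 0.0108
time: 16.55
eef_pos: [0.565, 0.1605, 0.1194]
tool_rot: [0.559, -0.433, -0.559, -0.433]
contact_force: [1.8, -4.2, -2.5]
gripper_width: 0.0111
time: 16.92
eef_pos: [0.5649, 0.1606, 0.1173]
tool_rot: [0.559, -0.433, -0.559, -0.433]
contact_force: [1.3, -4.6, -1.2]
gripper_width: 0.011
```

Past the ball (lateral 4.5 N); continuing down.

```bash
python3 -m handwheel '[[1,0.1,0,0,0],[1,0.1,0,0,0],[1,0.1,0,0,0],[1,0,0,0,0]]'; python3 -m handwheel '[[1,0.1,0,0,0],[1,0.1,0,0,0],[1,0.05,0,0,0],[1,0,0,0,0]]';python3 -m handwheel '[[1,0.05,0,0,0],[1,0.05,0,0,0],[1,0,0,0,0]]'
```

```text
time: 17.42
eef_pos: [0.5648, 0.1608, 0.1111]
tool_rot: [-0.559, 0.433, 0.559, 0.433]
contact_force: [1.8, -4.3, -2.1]
gripper_width: 0.0111
time: 17.92
eef_pos: [0.5648, 0.1608, 0.1062]
tool_rot: [-0.559, 0.433, 0.559, 0.433]
contact_force: [1.7, -3.4, -1.6]
gripper_width: 0.0109
time: 18.3
eef_pos: [0.5648, 0.1608, 0.1043]
tool_rot: [-0.559, 0.433, 0.559, 0.433]
contact_force: [1.2, -4.2, -0.3]
gripper_width: 0.0108
```

```bash
for i in 1 2 3 ; do python3 -m handwheel '[[1,0.05,0,0,0],[1,0,0,0,0]]'; done
```

```text
time: 18.55
eef_pos: [0.5648, 0.1608, 0.1033]
tool_rot: [-0.559, 0.433, 0.559, 0.433]
contact_force: [1.5, -4.1, -1.4]
gripper_width: 0.0109
time: 18.8
eef_pos: [0.5649, 0.1608, 0.1027]
tool_rot: [0.559, -0.433, -0.559, -0.433]
contact_force: [1.2, -3.1, 2.5]
gripper_width: 0.0108
time: 19.05
eef_pos: [0.565, 0.1608, 0.1026]
tool_rot: [0.559, -0.433, -0.559, -0.433]
contact_force: [-3.5, -5.8, 13.1]
gripper_width: 0.0109
```

```bash
python3 -m handwheel '[[1,0,0,0,0],[1,0,0,0,0]]'; python3 - <<'E'
from h import *
import cv2
S=r.capture('side')[:,:,::-1];im=r.capture('wrist')[:,:,::-1]
A=cv2.resize(im[170:300,250:380],None,fx=3,fy=3,interpolation=cv2.INTER_CUBIC)
cv2.imwrite('pics/s7.png',cv2.hconcat([A,cv2.resize(S[130:195,245:310],None,fx=6,fy=6,interpolation=cv2.INTER_CUBIC)]))
E
```

```text
time: 19.3
eef_pos: [0.565, 0.1608, 0.1026]
tool_rot: [0.559, -0.433, -0.559, -0.433]
contact_force: [-3.1, -5.1, 13.4]
gripper_width: 0.0111
```

View pics/s7.png

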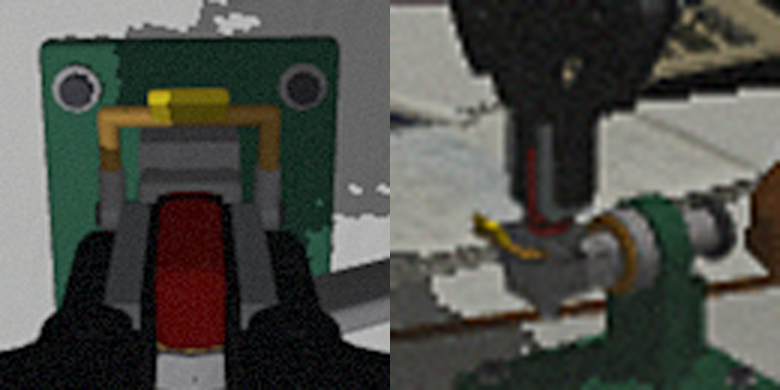

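```bash
python3 -m handwheel '[[1,-0.02,0,0,0],[0.3,0,0,0,0],[0.3,0,0,0,0],[0.3,0,0,0,0],[0.3,-1,0,0,0],[0.3,-1,0,0,0],[0.3,-0.7,0,0,0],[0.3,0,0,0,0]]'
python3 -m handwheel '[[1,0,1,0,0],[1,0,0.33,0,0],[1,0,0,0,0],[1,0,0,0,0]]'
python3 - <<'E'
from h import *
import cv2,json
s=r.observe();w=r.camera_params('wrist');im=r.capture('wrist')[:,:,::-1]
json.dump({k:np.array(v).tolist() for k,v in w.items()},open('w8.json','w'))
print(s['time'],s['eef_pos'],s['contact_force'],s['gripper_width'],s['joint_positions'])
cv2.imwrite('pics/w8z.png',cv2.resize(im[150:350,220:420],None,fx=3,fy=3,interpolation=cv2.INTER_CUBIC))
E
```

```text
time: 20.4
eef_pos: [0.5652, 0.1609, 0.1566]
tool_rot: [0.559, -0.433, -0.559, -0.433]
contact_force: [0.1, -0.0, 0.1]
gripper_width: 0.0296
time: 20.9
eef_pos: [0.5396, 0.1543, 0.1558]
tool_rot: [0.559, -0.433, -0.559, -0.433]
contact_force: [-0.1, 0.4, 0.2]
gripper_width: 0.0003
20.9 [0.53960595 0.15425403 0.15580363] [-0.13675327  0.44107755  0.15569936] 0.0002932634461826472 [ 1.95480822e-01  4.82045801e-01  1.70654533e+00  2.01257984e-05
  9.52674674e-01 -1.62811571e+00]
```

View pics/w8z.png

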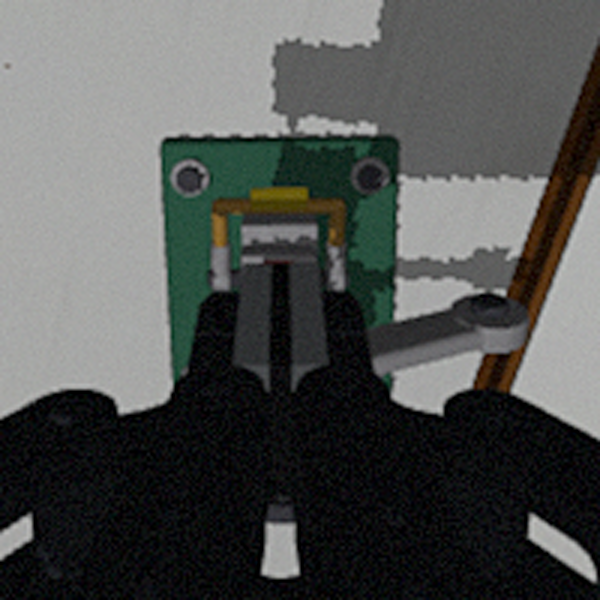

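```bash
python3 - <<'E'
from h import *
import json
w=json.load(open('w8.json'));s=r.observe();T=R.from_quat(s['tool_rot']).as_matrix();u=-T[:,1]
for n,x,y,z in (('bar',281,206,.073),('end',281,217,.068),('tip front face',281,264,.1388),('tab tip',281,189,.0815)):
    p=onz(w,220+x/3-.3,150+y/3-.3,z);d=p-s['eef_pos'];print(n,d@u*1e3,d@T[:,2]*1e3)
E
```

```text
bar 4.203813189956991 0.1676827946218672
end 9.207039031854006 0.18285900265815783
tip front face -9.643364910071659 0.02811137270449401
tab tip -3.4724507208432764 0.14284247220033197
```

```bash
python3 -m handwheel '[[1,1,0,0,0],[1,1,0,0,0],[1,0.5,0,0,0],[1,0,0,0,0]]'; for i in 1 2 3; do python3 -m handwheel '[[1,0.1,0,0,0],[1,0.1,0,0,0],[1,0,0,0,0]]'; done
```

```text
time: 21.45
eef_pos: [0.5391, 0.1541, 0.1055]
tool_rot: [-0.559, 0.433, 0.559, 0.433]
contact_force: [-0.3, -1.0, 1.1]
gripper_width: 0.0001
time: 21.82
eef_pos: [0.5392, 0.1541, 0.1021]
tool_rot: [0.559, -0.433, -0.559, -0.433]
contact_force: [0.8, -0.4, 0.7]
gripper_width: 0.0001
time: 22.2
eef_pos: [0.5391, 0.1541, 0.0977]
tool_rot: [-0.559, 0.433, 0.559, 0.433]
contact_force: [0.1, 0.1, -0.3]
gripper_width: 0.0
time: 22.58
eef_pos: [0.5391, 0.1541, 0.0937]
tool_rot: [-0.559, 0.433, 0.559, 0.433]
contact_force: [-1.1, -0.3, 0.8]
gripper_width: 0.0002
```

```bash
for i in 1 2 3; do python3 -m handwheel '[[1,0.1,0,0,0],[1,0.1,0,0,0],[1,0,0,0,0]]'; done
python3 - <<'E'
from h import *
import cv2
S=r.capture('side')[:,:,::-1];im=r.capture('wrist')[:,:,::-1]
A=cv2.resize(im[170:300,250:380],None,fx=3,fy=3,interpolation=cv2.INTER_CUBIC)
cv2.imwrite('pics/s9.png',cv2.hconcat([A,cv2.resize(S[130:195,245:310],None,fx=6,fy=6,interpolation=cv2.INTER_CUBIC)]))
E
```

```text
time: 22.95
eef_pos: [0.5391, 0.1541, 0.0897]
tool_rot: [-0.559, 0.433, 0.559, 0.433]
contact_force: [-0.7, 0.2, 0.2]
gripper_width: -0.0
time: 23.32
eef_pos: [0.5391, 0.1541, 0.0857]
tool_rot: [-0.559, 0.433, 0.559, 0.433]
contact_force: [-0.2, -0.1, -0.7]
gripper_width: 0.0005
time: 23.7
eef_pos: [0.5391, 0.1541, 0.0817]
tool_rot: [-0.559, 0.433, 0.559, 0.433]
contact_force: [1.3, 0.2, 0.1]
gripper_width: -0.0002
```

View pics/s9.png

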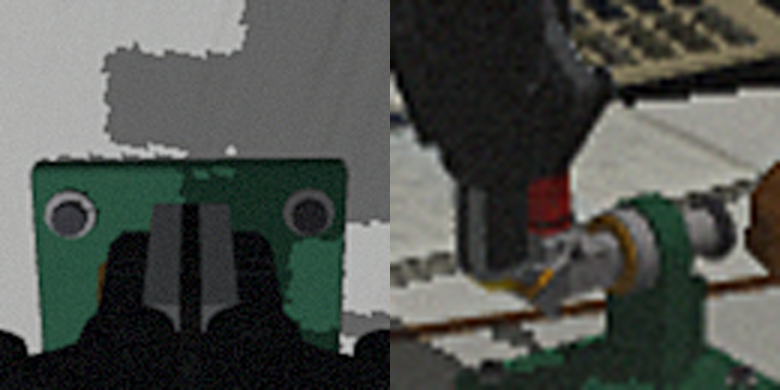

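```bash
for i in 1 2 3 4; do python3 -m handwheel '[[1,0.05,0,0,0],[1,0.05,0,0,0]]'; done
```

```text
time: 24.05
eef_pos: [0.5392, 0.1542, 0.0799]
tool_rot: [0.559, -0.433, -0.559, -0.433]
contact_force: [1.0, 0.4, 0.2]
gripper_width: 0.0001
time: 24.3
eef_pos: [0.5392, 0.1542, 0.0779]
tool_rot: [0.559, -0.433, -0.559, -0.433]
contact_force: [0.7, 0.7, 0.0]
gripper_width: 0.0
time: 24.55
eef_pos: [0.5391, 0.1542, 0.0758]
tool_rot: [0.559, -0.433, -0.559, -0.433]
contact_force: [0.5, -0.7, 1.7]
gripper_width: -0.0004
time: 24.8
eef_pos: [0.5393, 0.1542, 0.0739]
tool_rot: [0.559, -0.433, -0.559, -0.433]
contact_force: [0.8, 0.7, 2.5]
gripper_width: 0.0002
```

```bash
for i in 1 2 3 4; do python3 -m handwheel '[[1,0.05,0,0,0],[1,0,0,0,0]]'; done
```

```text
time: 25.05
eef_pos: [0.5394, 0.1542, 0.073]
tool_rot: [0.559, -0.433, -0.559, -0.433]
contact_force: [1.4, -0.4, 3.0]
gripper_width: -0.0001
time: 25.3
eef_pos: [0.5393, 0.1542, 0.0719]
tool_rot: [0.559, -0.433, -0.559, -0.433]
contact_force: [1.4, 0.8, 3.8]
gripper_width: 0.0003
time: 25.55
eef_pos: [0.5393, 0.1542, 0.071]
tool_rot: [0.559, -0.433, -0.559, -0.433]
contact_force: [2.2, 0.3, 4.2]
gripper_width: -0.0
time: 25.8
eef_pos: [0.5393, 0.1542, 0.07]
tool_rot: [0.559, -0.433, -0.559, -0.433]
contact_force: [3.5, -0.5, 5.0]
gripper_width: -0.0001
```

```bash
for i in 1 2 3 4; do python3 -m handwheel '[[1,0.05,0,0,0],[1,0,0,0,0]]'; done
```

```text
time: 26.05
eef_pos: [0.5395, 0.1542, 0.0691]
tool_rot: [0.559, -0.433, -0.559, -0.433]
contact_force: [2.4, 1.1, 6.1]
gripper_width: 0.0001
time: 26.3
eef_pos: [0.5395, 0.1542, 0.0681]
tool_rot: [0.559, -0.433, -0.559, -0.433]
contact_force: [2.4, 1.6, 4.9]
gripper_width: 0.0003
time: 26.55
eef_pos: [0.5388, 0.1541, 0.0667]
tool_rot: [-0.559, 0.433, 0.559, 0.433]
contact_force: [0.8, 0.6, 3.0]
gripper_width: 0.0003
time: 26.8
eef_pos: [0.5388, 0.1541, 0.0656]
tool_rot: [-0.559, 0.433, 0.559, 0.433]
contact_force: [0.4, 0.6, 2.1]
gripper_width: -0.0002
```

```bash
for i in 1 2 3; do python3 -m handwheel '[[1,0.05,0,0,0],[1,0,0,0,0]]'; done
python3 - <<'E'
from h import *
import cv2
S=r.capture('side')[:,:,::-1]
cv2.imwrite('pics/s10.png',cv2.resize(S[130:210,240:320],None,fx=7,fy=7,interpolation=cv2.INTER_CUBIC))
E
```

```text
time: 27.05
eef_pos: [0.5389, 0.1541, 0.0647]
tool_rot: [-0.559, 0.433, 0.559, 0.433]
contact_force: [0.1, 0.4, 2.3]
gripper_width: -0.0
time: 27.3
eef_pos: [0.539, 0.1541, 0.0638]
tool_rot: [-0.559, 0.433, 0.559, 0.433]
contact_force: [0.5, 0.2, 2.4]
gripper_width: -0.0001
time: 27.55
eef_pos: [0.539, 0.1541, 0.0628]
tool_rot: [-0.559, 0.433, 0.559, 0.433]
contact_force: [0.9, 0.5, 1.6]
gripper_width: -0.0001
```

View pics/s10.png

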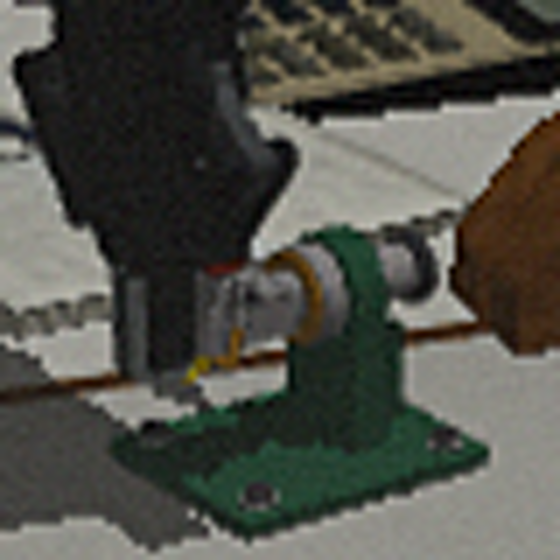

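```bash
for i in 1 2; do python3 -m handwheel '[[1,0.05,0,0,0],[1,0,0,0,0]]'; done
```

```text
time: 27.85
eef_pos: [0.5392, 0.1542, 0.062]
tool_rot: [0.559, -0.433, -0.559, -0.433]
contact_force: [0.4, 0.3, 4.0]
gripper_width: 0.0002
time: 28.1
eef_pos: [0.539, 0.1541, 0.061]
tool_rot: [-0.559, 0.433, 0.559, 0.433]
contact_force: [-1.1, -0.0, 5.4]
gripper_width: -0.0001
```

```bash
python3 -m handwheel '[[1,-0.1,0,0,0],[1,-0.5,0.2,0,0],[1,-1,0.3,0,0],[1,-1,0.5,0,0],[1,-1,1,0,0],[1,-1,1,0,0],[1,0,1,0,0],[1,0,0,0,0]]'
python3 - <<'E'
from h import *
import cv2
s=r.observe();print(s['time'],s['contact_force'])
S=r.capture('side')[:,:,::-1];im=r.capture('wrist')[:,:,::-1]
A=cv2.resize(im[170:370,220:420],None,fx=2,fy=2,interpolation=cv2.INTER_CUBIC)
cv2.imwrite('pics/s11.png',cv2.hconcat([A,cv2.resize(S[135:195,250:310],(400,400),interpolation=cv2.INTER_CUBIC)]))
E
```

```text
time: 29.1
eef_pos: [0.4607, 0.134, 0.1534]
tool_rot: [-0.559, 0.433, 0.559, 0.433]
contact_force: [0.6, 0.6, -0.4]
gripper_width: -0.0002
29.1 [ 0.62291267  0.5848809  -0.36224353]
```

View pics/s11.png

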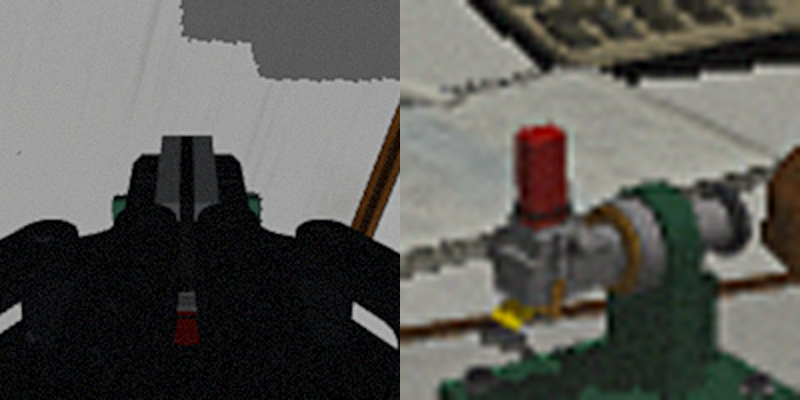

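```bash
python3 - <<'E'
from h import *
p=r.camera_params('side');u=np.array([.9683,.2497,0]);l=np.array([-.2497,.9683,0]);P=np.array([.5648,.1608,.068])
cv=lambda X:np.round((np.array(proj(p,X))-[250,135])*6.667+[400,0],0)
print('handle top',cv(P+[0,0,.042]))
for th in (1.0,1.1,1.2,1.28):
    L=max(.022,.023/np.sin(th)); b=P-u*L*np.cos(th)+[0,0,.005-L*np.sin(th)]
    t=b-u*.009*np.cos(th-.785)-[0,0,.009*np.sin(th-.785)]
    print(th,'bar ends',cv(b-l*.015),'bar mid',cv(b),'tab tip l,m,r',cv(t-l*.007),cv(t),cv(t+l*.007))
E
```

```text
handle top [538. 127.]
1.0 bar ends [528. 318.] bar mid [503. 304.] tab tip l,m,r [493. 322.] [481. 315.] [470. 308.]
1.1 bar ends [536. 316.] bar mid [511. 302.] tab tip l,m,r [501. 322.] [489. 315.] [478. 308.]
1.2 bar ends [543. 314.] bar mid [517. 300.] tab tip l,m,r [509. 322.] [497. 315.] [486. 308.]
1.28 bar ends [548. 313.] bar mid [522. 298.] tab tip l,m,r [515. 322.] [503. 315.] [492. 309.]
```

```bash
python3 -c "
from rig import r
print(r.job_done()); print(r.observe()['time'])"
```

```text
the job is handed in; nothing more can be done
None
the job is handed in; nothing more can be done
```

I moved the hitch pin from its block into the shaft's cross hole, pushed it home, and snapped the wire loop under the shaft end. The job was handed in at about 29 s of the 58 s limit; no verdict came back.

- **Finding the hole:** The first touch landed on the flat and read about 12 N. Sliding outward was the wrong direction. A fresh wrist picture showed the overshoot, and the pin dropped in when I slid it back inward.
- **Pin home:** The pin stopped at a tool height of 0.1026 m, within 0.1 mm of where the collar should sit. Contact there was about 13 N, the highest reading of the whole job. The loop was still level and pointed off the free end.
- **Loop closed:** It snapped under at about 6 N, and I pressed on until the force rose again at its stop.
- **Last checks:** With the arm clear (contact force under 1 N), the side picture shows the pin upright and the handle top within about 0.3 px of where it should be if home. The bar and tab appear at roughly 1.28 rad, judged from only a few pixels.
- **Other objects:** I kept clear of the cup, tin and brass weight and saw no contact, but did not re-measure their positions at the end.
- **Disagreement:** The top and wrist cameras differed by about 2.5 mm on the hole position, which is why I felt for it. The pin entered between the two estimates.

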